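Pack a firebrick tight in the sawing cradle

TASK

The firebrick in the sawing cradle is loose: stand blue packers on edge in the gap between the brick and the tapered steel stop, as many as it takes, then put the orange wedge, thin end down and sloping face to the stop, between the packers and the stop and push it down until you feel it jam tight before its tip reaches the base plate. Finish while still holding the stack: keep pressing the wedge down firmly, so that everything stays tight while a colleague does up the lock screw. Leave packers that you do not need in their caddy and do not disturb the other things on the bench.

Things in the scene. Friction and masses are not known exactly. Their poses are not given: they have to be found in the camera images.
- cradle: Sawing cradle, fixed: aluminium base plate 260 x 130 x 12 mm on the bench, a dark steel end plate (60 mm tall) across its -x end. Origin: centre of the underside; the base plate's upper face is 12 mm above it. x runs along the cradle from the end plate past brick and gap to the tapered stop; y across; z up. Side guides beside the brick stand 16 mm above the base plate.
- brick_end (a point): Buff firebrick 114 (along x) x 90 x 55 mm, 1.15 kg, lying loose on the base plate with its other end against the end plate. This point: centre of its end face that looks along +x at the gap, 27.5 mm above the base plate. Axes as the cradle's. It must stay against the end plate.
- brick: The same firebrick; origin at the centre of its underside.
- stop_foot (a point): Foot of the inclined face of the tapered stop (on the base plate's upper face, middle of the width); axes as the cradle's. The face looks back (-x) at the brick and leans away from it by 1 mm per 5 mm of height, so the gap is narrowest at the base plate and 12 mm wider at the stop's top. The gap at the base plate differs from job to job, 9 to 20.5 mm: one or two packers are needed.
- stop: The tapered stop itself, dark steel, bolted to the base plate, immovable: 60 mm tall, 70 mm wide (its feet, 106 mm over all, are only 10 mm high, bolt heads 19 mm). Same origin and axes as stop_foot.
- caddy: Grey slotted block 150 x 66 x 50 mm, fixed on the bench, in which the packers and the wedge stand upright; origin at the centre of its underside, slots lined up along its x. Slot floor 5 mm up; slots are 8 mm wide for the packers and tapered for the wedge; pull straight up (45 mm) to take a piece out.
- packer1_mid (a point): Blue plastic packer 1 of three alike: flat plate 6 mm thick (x), 44 mm wide (y), 95 mm tall (z), 28 g, standing on edge in the caddy; the point is its centre, half-way up. Its top stands 50 mm clear of the caddy. In use it stands upright on the base plate, flat against the brick or the packer before it, wide side across the cradle.
- packer2_mid (a point): Blue plastic packer 2 of three alike: flat plate 6 mm thick (x), 44 mm wide (y), 95 mm tall (z), 28 g, standing on edge in the caddy; the point is its centre, half-way up. Its top stands 50 mm clear of the caddy. In use it stands upright on the base plate, flat against the brick or the packer before it, wide side across the cradle.
- packer3_mid (a point): Blue plastic packer 3 of three alike: flat plate 6 mm thick (x), 44 mm wide (y), 95 mm tall (z), 28 g, standing on edge in the caddy; the point is its centre, half-way up. Its top stands 50 mm clear of the caddy. In use it stands upright on the base plate, flat against the brick or the packer before it, wide side across the cradle.
- packer1: The same packer 1; origin at the centre of its underside.
- packer2: The same packer 2; origin at the centre of its underside.
- packer3: The same packer 3; origin at the centre of its underside.
- wedge_mid (a point): Orange plastic wedge, 105 mm tall, 50 mm wide (y), about 0.11 kg, standing thin end down in the caddy; the point is its centre, half-way up. It is 10 mm thick (x) at the tip, 20.5 mm half-way, 31 mm at the head: the -x face is upright (10.25 mm from this point), the +x face slopes 1 in 5 to match the stop. It goes into the gap in the same sense: +x to the stop.
- wedge: The same wedge; origin at the centre of its 10 x 50 mm tip face, axes as for wedge_mid. Jammed, its tip ends up 2 to 50 mm above the base plate, depending on the gap; if it goes down to the base plate, one packer more is needed. Pushed in, it grips by friction and does not spring back. A wedge held askew in the grip jams falsely: best let go once it has started, and pressed on the middle of its head with about 10 N.
- wedge_tip (a point): Centre of the wedge's tip face (its lower end), 52.5 mm below and 5.25 mm to -x of wedge_mid.
- rock_mid (a point): Dark rock sample about 80 x 65 x 50 mm lying on the bench; centre. Leave it alone.
- tin_mid (a point): Small closed tin, 68 mm across, 75 mm tall, on the bench; centre. Leave it alone.
- offcut_mid (a point): Brown brick offcut 70 x 50 x 35 mm on the bench; centre. Leave it alone.
Things that resemble listed ones, but are neither listed nor needed, are in the scene too. There is more than one size of the brick; the job needs the larger.

How it is judged (in metres and radians):
On the way, in this order (a step that is already met when the one before it is completed fails the run):
1. at least one packer stands on the base plate in the gap between brick and stop (((z of packer1_mid in the frame of cradle below 0.0625 m and angle between packer1's own z axis and vertical below 0.12 rad and x of packer1_mid in the frame of brick_end above 0 m and x of packer1_mid in the frame of stop_foot below 0 m and y of packer1_mid in the frame of cradle between -0.03 and 0.03 m) or (z of packer2_mid in the frame of cradle below 0.0625 m and angle between packer2's own z axis and vertical below 0.12 rad and x of packer2_mid in the frame of brick_end above 0 m and x of packer2_mid in the frame of stop_foot below 0 m and y of packer2_mid in the frame of cradle between -0.03 and 0.03 m) or (z of packer3_mid in the frame of cradle below 0.0625 m and angle between packer3's own z axis and vertical below 0.12 rad and x of packer3_mid in the frame of brick_end above 0 m and x of packer3_mid in the frame of stop_foot below 0 m and y of packer3_mid in the frame of cradle between -0.03 and 0.03 m))), for 0.2 s.
2. the wedge is in the gap, thin end down, tip at least 10 mm below the stop's top (z of wedge_tip in the frame of cradle below 0.062 m and x of wedge_tip in the frame of brick_end above 0 m and x of wedge_tip in the frame of stop_foot below 0.012 m and y of wedge_tip in the frame of cradle between -0.025 and 0.025 m and angle between wedge's own z axis and vertical below 0.12 rad), for 0.2 s.
At the end, for the whole second after the job is handed in: Wedge upright (7 deg) in the gap, tip 10 mm or more below the stop's top and 1.5 mm or more off the base plate, over 1.5 N on the stop; packers over 1.5 N on the brick; fingers on the wedge (2 N), all still; brick moved < 5 mm; each packer stands in the gap (1 at least) or within 20 mm of its start (all of step 2 and z of wedge_tip in the frame of cradle above 0.0135 m and contact force between wedge and stop above 1.5 N and (contact force between brick and packer1 above 1.5 N or contact force between brick and packer2 above 1.5 N or contact force between brick and packer3 above 1.5 N) and contact force between the fingers and wedge above 2 N and linear speed of wedge below 0.01 m/s and distance of brick_end from where it was at the start of the episode below 0.005 m and ((z of packer1_mid in the frame of cradle below 0.0625 m and angle between packer1's own z axis and vertical below 0.12 rad and x of packer1_mid in the frame of brick_end above 0 m and x of packer1_mid in the frame of stop_foot below 0 m and y of packer1_mid in the frame of cradle between -0.03 and 0.03 m) or (z of packer2_mid in the frame of cradle below 0.0625 m and angle between packer2's own z axis and vertical below 0.12 rad and x of packer2_mid in the frame of brick_end above 0 m and x of packer2_mid in the frame of stop_foot below 0 m and y of packer2_mid in the frame of cradle between -0.03 and 0.03 m) or (z of packer3_mid in the frame of cradle below 0.0625 m and angle between packer3's own z axis and vertical below 0.12 rad and x of packer3_mid in the frame of brick_end above 0 m and x of packer3_mid in the frame of stop_foot below 0 m and y of packer3_mid in the frame of cradle between -0.03 and 0.03 m)) and ((z of packer1_mid in the frame of cradle below 0.0625 m and angle between packer1's own z axis and vertical below 0.12 rad and x of packer1_mid in the frame of brick_end above 0 m and x of packer1_mid in the frame of stop_foot below 0 m and y of packer1_mid in the frame of cradle between -0.03 and 0.03 m) or distance of packer1_mid from where it was at the start of the episode below 0.02 m) and ((z of packer2_mid in the frame of cradle below 0.0625 m and angle between packer2's own z axis and vertical below 0.12 rad and x of packer2_mid in the frame of brick_end above 0 m and x of packer2_mid in the frame of stop_foot below 0 m and y of packer2_mid in the frame of cradle between -0.03 and 0.03 m) or distance of packer2_mid from where it was at the start of the episode below 0.02 m) and ((z of packer3_mid in the frame of cradle below 0.0625 m and angle between packer3's own z axis and vertical below 0.12 rad and x of packer3_mid in the frame of brick_end above 0 m and x of packer3_mid in the frame of stop_foot below 0 m and y of packer3_mid in the frame of cradle between -0.03 and 0.03 m) or distance of packer3_mid from where it was at the start of the episode below 0.02 m)); the arm keeps its last pose, push and grip.
It fails at once if the rock is moved by more than 25 mm (distance of rock_mid from where it was at the start of the episode above 0.025 m).
It fails at once if the tin is moved by more than 25 mm (distance of tin_mid from where it was at the start of the episode above 0.025 m).
It fails at once if the offcut is moved by more than 25 mm (distance of offcut_mid from where it was at the start of the episode above 0.025 m).
It also fails if it takes over 72 s, if anything falls off the work surface, if the arm or the gripper's body presses on something with over 40 N, if the wrist force passes 120 N, or if a joint passes its speed limit or range.

ROBOT

A 6-joint arm with a two-finger parallel gripper is mounted at the origin on the work surface. World frame = base frame: x ahead of the robot, y to its left, z up, the work surface at z = 0. Lengths are in m, angles in degrees, forces in N, time in s.
With the tool pointing down it reaches from about 0.275 to 0.825 m from the base axis. Payload 5.2 kg.
Tool frame: the origin (TCP) lies on the centre line of the jaws, within the pads' length; the fingertips stand 19 mm ahead of it and the grasp point (between the pads) is the TCP; z points along the fingers, y is the line along which they close (so a half turn about z gives the same grasp; the last joint's range is limited). The gripper opens to 93 mm and grips with 3 to 60 N. Pads are 15 mm wide; open, the fingers measure 128 mm over their backs; the gripper's body (75 mm by 188 mm) begins 65 mm behind the grasp point.
Start: joints at [53.125, 14.817, 87.949, -0, 77.235, -11.62], TCP at [0.235, 0.497, 0.238] pointing down, gripper open.
Joint ranges: [-179.93, 179.93], [-52.35, 119.4], [10.71, 147.94], [-69.91, 249.91], [12.55, 155.21], [-178.61, 178.61]. Speed limits (degrees/s): [147.25, 147.25, 180, 180, 180, 180].

INTERFACE

Orientations are given as a 3x3 rotation matrix whose columns are the frame's x, y, z axes.
In Python, from bench import ctrl gives the robot as it stands.
- The arm moves only by the tool drive_tool, never from a script. Its argument "plan" is a list of rows, each a list of 6 numbers: the shift along the tool's x, y, z in cm, then the turn, a rotation vector about the tool's x, y, z in rad. A call has 1 to 12 rows; each row shifts and turns the commanded pose from where the row before left it, along the tool's axes as they then stand; what a row does not reach is not made up. A row lasts 1/10 s, in which the tool goes at most 50 mm and 8.59 degrees, less where a joint would pass 70% of its speed; a pose out of reach is approached as far as the arm can. A call is refused whole if a number of a shift passes 5 or a number of a turn 0.15, either way. A call with a gripper value outside its range is refused whole. "jaw" is the closure, from 0 (fully open) to 1 (shut), set as the call begins (left out, the last holds). The fingers move at their own pace and stop on an object; the grip force is fixed at half the most. Time passes only in rows, so rows that do not move let the fingers close. It gives the time, the measured TCP pose, the force, the opening and the grip force at its end, in the units of the state.
- ctrl.state(): the state, without advancing time (a new reading comes with each control period).
- ctrl.read_camera(name): name is "scene" or "top" or "wrist"; returns the picture (480x640x3 uint8, red, green, blue); there is no depth.
- ctrl.camera_model(name): a dict with "fov_y" (degrees; the focal length in pixels is half the picture's height over the tangent of half this angle, whatever the lens; pixels are square), "cx", "cy" (the principal point, pixels), "world_from_camera" (4x4, takes a point from camera to world coordinates); the wrist camera has in their place "mount" (4x4, takes a point from camera to tool coordinates, whose origin is the TCP and whose axes are the flange's). Camera axes: x right, y up, looking along -z (the intrinsics and any distortion apply to the point x, -y, -z); pixel columns grow to the right and rows downward; lengths in m; the calibration is good to about 2 mm. A picture is of the moment at which its call begins: read the wrist's pose just before it. camera_model takes no time and is no camera call.
- ctrl.close_job(): hands the job in; it is judged then, once.
Trained networks look in the newest picture that a camera, given by its name, has taken for a name from the list of things; names that differ only in an ending like _2 or _b are one class to them, and where a whole thing is asked for, a point or a joint stands for the part that bears it (a point fixed in the world has none). Each returns a list of dicts, best first, with "p" (0 to 1); they miss things now and then, are a little off and sometimes report something else, mostly with a low value. They report only what shows in the picture. A call takes as long as a camera call. They do not tell look-alikes from the thing itself.
- ctrl.find_in(thing, camera): "extent" ([left, top, right, bottom] in pixels, round what is visible of it).
The state is a dict: "clock": time; "joints": joint angles; "joint_velocities": joint speeds; "joint_torque": joint torques, N m; "position": TCP position; "tool_rot": TCP orientation; "wrist_force": force on the tool from outside, world axes, zero at the start; "moment": the same for the moment, N m; "width": finger opening in m; "finger_force": force on a finger pad.
Only numpy, scipy, OpenCV 4.12 (cv2) and the standard library are available. Lean on these libraries where they do the work, as an engineer would, in place of code of your own. Each camera call takes 0.05 s, during which the arm holds its last target. There are 200 camera calls.

## Working session

There is one attempt and no reset: what is moved stays moved. The work goes in short steps, Python scripts to look and compute and a tool call to move; the robot and the scene stay as the last step left them, time stands still between calls to the robot, and variables do not carry over. Pictures are saved under pics/ and viewed, at most 10 in all, crops included, and the job is handed in when it is done.

Besides the shell and the picture viewer there is one more tool, called after "Emit:" as name(argument=value, ...), one argument or row to a line, values as JSON. drive_tool: Moves the arm, as the interface text tells. Its arguments: {"type":"object","properties":{"plan":{"type":"array"},"jaw":{"type":"number"}},"required":["plan"]}

```bash
ls; mkdir -p pics
python3 - <<'E'
from bench import ctrl
import cv2,numpy as np
s=ctrl.state();print(s)
for n in ["top","scene","wrist"]:
    im=ctrl.read_camera(n);cv2.imwrite(f"pics/{n}0.png",im[:,:,::-1])
    m=ctrl.camera_model(n);print(n,{k:(np.round(v,4).tolist() if hasattr(v,'__len__') and not isinstance(v,str) else v) for k,v in m.items()})
E
```

```text
pics
{'clock': 0.0, 'joints': array([ 5.31253678e+01,  1.48580265e+01,  8.80099111e+01,  7.81291854e-04,
        7.72339714e+01, -1.16197687e+01]), 'joint_velocities': array([-0.00246052,  0.01059844,  0.01616621, -0.0108977 , -0.04403226,
       -0.0046253 ]), 'joint_torque': array([-1.95670018e-04, -4.37318838e+01, -2.83998853e+01,  7.17076776e-02,
        4.16407746e-02, -1.25691809e-04]), 'position': array([0.23432445, 0.49703286, 0.23683742]), 'tool_rot': array([[-9.04417443e-01,  4.26647310e-01, -1.07794480e-03],
       [ 4.26648510e-01,  9.04416412e-01, -1.41484971e-03],
       [ 3.71269145e-04, -1.73951830e-03, -9.99998418e-01]]), 'wrist_force': array([-0.25478314, -0.98952899,  0.05013289]), 'moment': array([-0.00266846, -0.01370282, -0.02239416]), 'finger_force': 0.0, 'width': 0.09316812162224568}
top {'fov_y': 54.62056281705721, 'cx': 322.55316476678536, 'cy': 241.72552926682107, 'world_from_camera': [[-0.0271, 0.987, -0.1585, 0.4241], [-0.9995, -0.0289, -0.009, -0.0317], [-0.0135, 0.1582, 0.9873, 0.9658], [0.0, 0.0, 0.0, 1.0]]}
scene {'fov_y': 43.946572368153596, 'cx': 317.2346730124023, 'cy': 226.0683149605865, 'world_from_camera': [[-0.302, -0.7077, 0.6388, 1.2239], [0.9532, -0.2338, 0.1917, 0.1737], [0.0137, 0.6668, 0.7452, 0.8454], [0.0, 0.0, 0.0, 1.0]]}
wrist {'fov_y': 68.68423409485274, 'cx': 312.511013713192, 'cy': 238.4154127998148, 'mount': [[0.0001, 0.9605, 0.2784, 0.0785], [1.0, -0.0002, 0.0003, 0.0005], [0.0003, 0.2784, -0.9605, -0.146], [0.0, 0.0, 0.0, 1.0]]}
```

View pics/top0.png

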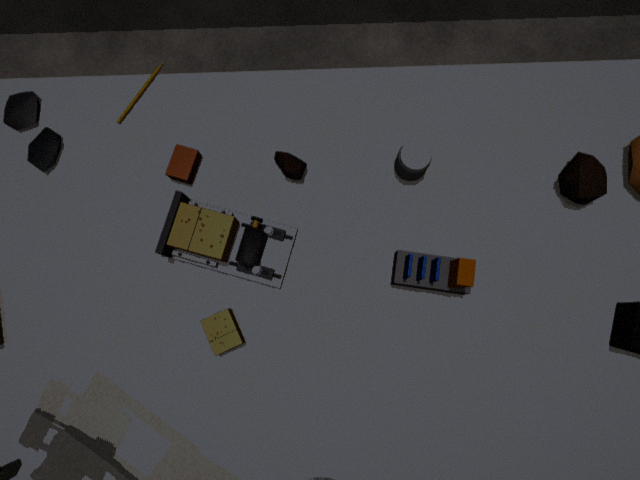

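View pics/scene0.png

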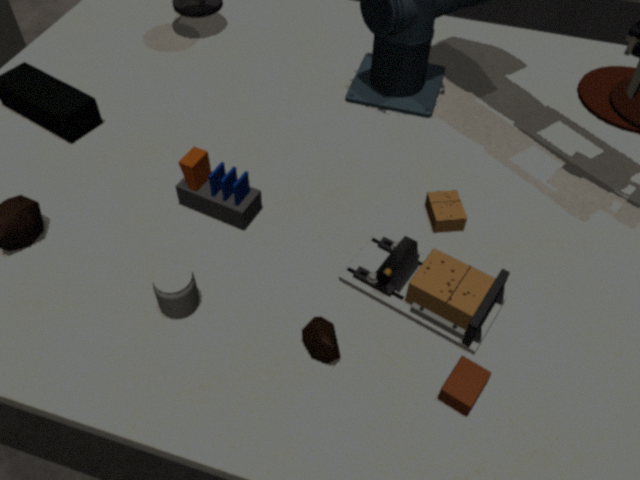

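The top picture shows the cradle at about (230,240), with the stop at (252,247) and the larger brick at (203,231). The caddy is at (433,272), packers at (408/422/435,267) and the wedge at (462,272). The scene view agrees with this, and the smaller brick is the look-alike.

```bash
cat > h.py <<'E'
from bench import ctrl
import cv2,numpy as np
def K(m):
    f=240/np.tan(np.radians(m['fov_y'])/2); return f,m['cx'],m['cy']
def pose(name,s=None):
    m=ctrl.camera_model(name)
    if name!='wrist': return m,np.array(m['world_from_camera'])
    s=s or ctrl.state(); T=np.eye(4);T[:3,:3]=s['tool_rot'];T[:3,3]=s['position']
    return m,T@np.array(m['mount'])
def pix2z(name,uv,z,s=None):
    m,T=pose(name,s);f,cx,cy=K(m);out=[]
    for u,v in np.atleast_2d(uv):
        d=T[:3,:3]@np.array([(u-cx)/f,-(v-cy)/f,-1]);out.append(T[:3,3]+d*(z-T[2,3])/d[2])
    return np.array(out)
def proj(name,P,s=None):
    m,T=pose(name,s);f,cx,cy=K(m);c=(np.atleast_2d(P)-T[:3,3])@T[:3,:3]
    return np.c_[cx+f*c[:,0]/-c[:,2],cy-f*c[:,1]/-c[:,2]]
E
python3 - <<'E'
from h import *
np.set_printoptions(precision=4,suppress=True)
print(pix2z('top',[(408,266),(422,267),(435,268)],.1), pix2z('top',[(462,272)],.11))
print('brick top',pix2z('top',[(176,203),(239,212),(230,262),(167,247)],.067))
print('plate',pix2z('top',[(298,228),(281,287)],.012))
im=cv2.imread('pics/top0.png')
a=cv2.resize(im[180:300,140:310],None,fx=4,fy=4,interpolation=cv2.INTER_CUBIC)
b=cv2.resize(im[235:305,380:490],None,fx=4,fy=4,interpolation=cv2.INTER_CUBIC)
c=np.zeros((480,800,3),np.uint8);c[:,:400]=cv2.resize(a,None,fx=400/a.shape[1],fy=400/a.shape[1])[:480] if 0 else 0
cv2.imwrite('pics/crop_a.png',cv2.convertScaleAbs(a,alpha=1.6))
for n in ['packer1_mid','wedge_mid','caddy','cradle','stop','brick']:
    print(n,[(np.round(d['extent']),round(d['p'],2)) for d in ctrl.find_in(n,'top')[:4]])
E
```

```text
[[ 0.5126 -0.182   0.1   ]
 [ 0.51   -0.2079  0.1   ]
 [ 0.5074 -0.2319  0.1   ]] [[ 0.4977 -0.2786  0.11  ]]
brick top [[0.6551 0.2665 0.067 ]
 [0.633  0.1406 0.067 ]
 [0.5336 0.1581 0.067 ]
 [0.5669 0.2822 0.067 ]]
plate [[0.6078 0.0275 0.012 ]
 [0.4858 0.0647 0.012 ]]
packer1_mid [(array([404., 252., 414., 277.]), 0.72)]
wedge_mid [(array([449., 262., 478., 285.]), 0.63)]
caddy [(array([391., 249., 470., 296.]), 0.96), (array([448., 256., 476., 288.]), 0.73)]
cradle [(array([154., 190., 294., 288.]), 0.78)]
stop [(array([234., 218., 286., 280.]), 0.95), (array([445., 258., 477., 289.]), 0.18)]
brick [(array([165., 204., 239., 262.]), 0.97), (array([200., 307., 246., 358.]), 0.88)]
```

Emit:
drive_tool(
  plan=[
    [-3.87,-1.83,0,0,0,0],
    [-3.87,-1.83,0,0,0,0],
    [-3.87,-1.83,0,0,0,0],
    [-3.87,-1.83,0,0,0,0],
    [-3.87,-1.83,0,0,0,0],
    [-3.87,-1.83,0,0,0,0],
    [-3.87,-1.83,0,0,0,0],
    [-3.87,-1.83,0,0,0,0],
    [-3.87,-1.83,0,0,0,0],
    [-3.87,-1.83,0,0,0,0],
    [-3.87,-1.83,0,0,0,0],
    [-3.87,-1.83,0,0,0,0],
  ],
)

```text
clock: 1.65
position: [0.5619, 0.0991, 0.2378]
tool_rot: [[-0.904, 0.427, 0.0], [0.427, 0.904, 0.0], [-0.0, 0.0, -1.0]]
wrist_force: [-0.1, -0.6, -0.0]
width: 0.093
finger_force: 0.0
```

Emit:
drive_tool(
  plan=[
    [0,0,0,0,0,0.125],
    [0,0,0,0,0,0.125],
    [0,0,0,0,0,0.125],
    [0,0,0,0,0,0.125],
    [0,0,0,0,0,0.125],
    [0,0,0,0,0,0.125],
    [0,0,0,0,0,0.125],
    [0,0,0,0,0,0.125],
    [0,0,0,0,0,0.125],
    [0,0,0,0,0,0.125],
    [0,0,0,0,0,0.125],
    [0,0,0,0,0,0],
  ],
)

```text
clock: 2.85
position: [0.561, 0.1007, 0.2377]
tool_rot: [[0.244, 0.97, 0.0], [0.97, -0.244, -0.0], [-0.0, 0.0, -1.0]]
wrist_force: [-0.3, -0.2, 0.4]
width: 0.093
finger_force: 0.0
```

Run:
```python
from h import *
np.set_printoptions(precision=4,suppress=True)
s=ctrl.state();im=ctrl.read_camera('wrist');print(s['position'],s['tool_rot'],s['joints'],s['wrist_force'])
np.save('s1.npy',s,allow_pickle=True)
cv2.imwrite('pics/w1.png',cv2.convertScaleAbs(im[:,:,::-1],alpha=1.5))
```

```text
[0.561  0.1007 0.2377] [[ 0.2436  0.9699  0.    ]
 [ 0.9699 -0.2436 -0.    ]
 [-0.      0.     -1.    ]] [-1.0362 16.8648 85.1596 -0.0007 77.9745 13.0643] [-0.287  -0.1767  0.4036]
```

View pics/w1.png

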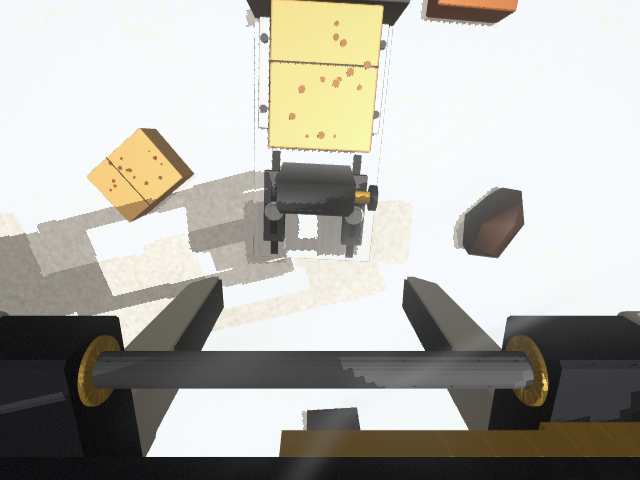

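The wrist picture shows the brick's end edge at row about 150 (cols 269–371). The stop lies at rows 164–215, with its foot towards the brick, and the knob is at (365,196). I'll zoom in on the gap.

Run:
```python
from h import *
im=cv2.imread('pics/w1.png')[130:265,240:400]
a=cv2.resize(im,None,fx=4,fy=4,interpolation=cv2.INTER_CUBIC)
a=(255*(a/255.)**.45).astype(np.uint8)
cv2.imwrite('pics/w1c.png',a)
```

```text
(no output)
```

View pics/w1c.png

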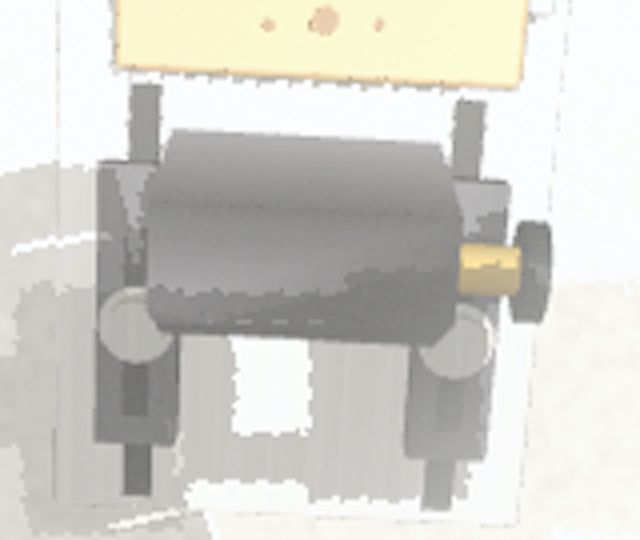

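Emit:
drive_tool(
  plan=[
    [-4.2,0.6,0,0,0,0],
    [-4.2,0.6,0,0,0,0],
  ],
)

```text
clock: 3.1
position: [0.5521, 0.0164, 0.2376]
tool_rot: [[0.236, 0.972, 0.0], [0.972, -0.236, -0.0], [-0.0, 0.0, -1.0]]
wrist_force: [0.3, -0.7, -0.2]
width: 0.0931
finger_force: 0.0
```

Run:
```python
from h import *
np.set_printoptions(precision=4,suppress=True)
s=ctrl.state();im=ctrl.read_camera('wrist');print(s['position'],s['tool_rot'])
np.save('s2.npy',s,allow_pickle=True);cv2.imwrite('w2.png',im[:,:,::-1])
uv=proj('wrist',[[.6,.15,.067],[.53,.155,.067],[.57,.09,.012]],s);print(uv)
x0=int(uv[:,0].mean())-100;y0=int(uv[:,1].mean())-60;print(x0,y0)
a=cv2.resize(im[y0:y0+150,x0:x0+200,::-1],None,fx=4,fy=4,interpolation=cv2.INTER_CUBIC)
a=(255*np.clip(a/255.*1.5,0,1)**.45).astype(np.uint8)
cv2.imwrite('pics/w2c.png',a)
```

```text
[0.5521 0.0164 0.2376] [[ 0.2358  0.9718  0.0002]
 [ 0.9718 -0.2358 -0.0001]
 [-0.      0.0002 -1.    ]]
[[332.0023  55.9984]
 [247.8805  71.5915]
 [313.3681 138.8748]]
197 28
```

View pics/w2c.png

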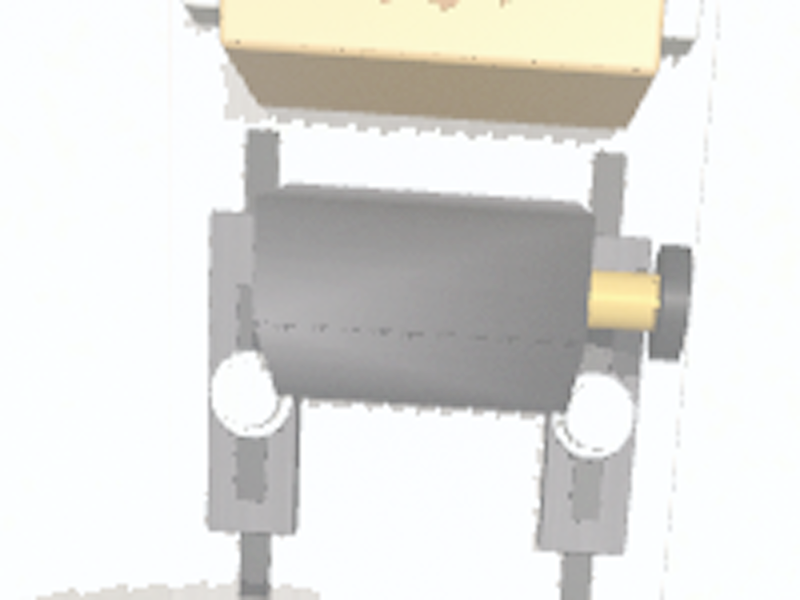

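The crop shows the brick's end face from its top edge, row 47–72, to its bottom edge, row 107–129. The stop's foot edge is at row 187–205 and its top edge at row 325–340.

Run:
```python
from h import *
np.set_printoptions(precision=4,suppress=True)
s=np.load('s2.npy',allow_pickle=True).item()
f=lambda l,z:pix2z('wrist',np.array(l)/4.+[197,28],z,s)[:,:2]
bt=f([(222,47),(656,72)],.067);bb=f([(262,107),(628,129)],.012);sf=f([(285,187),(575,204)],.012);st=f([(254,325),(588,343)],.072)
pl=f([(170,200),(690,480)],.012)
for n,p in zip(['bt','bb','sf','st'],[bt,bb,sf,st]): print(n,p.tolist(),'mid',p.mean(0),'len',np.linalg.norm(p[1]-p[0]),'yaw',np.degrees(np.arctan2(*(p[1]-p[0])[::-1])))
yv=np.mean([(p[0]-p[1])/np.linalg.norm(p[0]-p[1]) for p in (bt,bb,sf,st)],0);yv/=np.linalg.norm(yv)
if 1:
  xv=np.array([yv[1],-yv[0]]); xv=xv if xv[1]<0 else -xv
  y=np.array([-xv[1],xv[0]])
  print('x',xv,'yaw',np.degrees(np.arctan2(xv[1],xv[0])))
  for n,p in zip(['bt','bb','sf','st'],[bt,bb,sf,st]): print(n,(p@xv),(p@y), (p@y).mean())
  print('gap',(sf@xv).mean()-(bb@xv).mean(),(sf@xv).mean()-(bt@xv).mean(),(st@xv).mean()-12e-3-(bt@xv).mean())
```

```text
bt [[0.5403271955956258, 0.1766682321247957], [0.6244392060554308, 0.1516126720752665]] mid [0.5824 0.1641] len 0.0877645224050465 yaw -16.587913318074545
bb [[0.5409171104555525, 0.17671099526606882], [0.6249934111725379, 0.15140852195913898]] mid [0.583  0.1641] len 0.08780113608434043 yaw -16.74898702052119
sf [[0.5415268157177663, 0.15850922160679726], [0.6090836973289666, 0.13822066709041392]] mid [0.5753 0.1484] len 0.07053763319954813 yaw -16.71596382267238
st [[0.5326473346443673, 0.12392556355361051], [0.599625611815537, 0.10403173973403314]] mid [0.5661 0.114 ] len 0.06987026434029295 yaw -16.542422174634076
x [-0.2865 -0.9581] yaw -106.64882158553462
bt [-0.3241 -0.3242] [0.4671 0.5548] 0.510941958442648
bb [-0.3243 -0.3241] [0.4676 0.5554] 0.5115131560608849
sf [-0.307  -0.3069] [0.4734 0.5439] 0.5086804895608206
st [-0.2713 -0.2715] [0.4748 0.5447] 0.5097479122935193
gap 0.017228632009774425 0.01714204476882264 0.04071372341589208
```

Emit:
drive_tool(
  plan=[
    [-4.5,0.4,0,0,0,0],
    [-4.5,0.4,0,0,0,0],
    [-4.5,0.4,0,0,0,0],
    [-4.5,0.4,0,0,0,0],
    [0,0,0,0,0,0],
  ],
)

```text
clock: 3.65
position: [0.5234, -0.1675, 0.2376]
tool_rot: [[0.245, 0.97, -0.0], [0.97, -0.245, -0.002], [-0.002, 0.0, -1.0]]
wrist_force: [0.0, 1.1, -0.4]
width: 0.0933
finger_force: 0.0
```

Run:
```python
from h import *
np.set_printoptions(precision=4,suppress=True)
s=ctrl.state();im=ctrl.read_camera('wrist');print(s['position'],s['tool_rot'],s['joints'])
np.save('s3.npy',s,allow_pickle=True);cv2.imwrite('w3.png',im[:,:,::-1])
uv=proj('wrist',[[.51,-.208,.1],[.4977,-.2786,.11]],s);print(uv)
x0=int(max(uv[0,0]-100,0));y0=int(max(uv[0,1]-50,0));print(x0,y0)
a=cv2.resize(im[y0:y0+150,x0:x0+200,::-1],None,fx=4,fy=4,interpolation=cv2.INTER_CUBIC)
a=(255*np.clip(a/255.*1.5,0,1)**.6).astype(np.uint8)
cv2.imwrite('pics/w3c.png',a)
```

```text
[ 0.5234 -0.1675  0.2376] [[ 0.2451  0.9695 -0.0002]
 [ 0.9695 -0.2451 -0.0023]
 [-0.0023  0.0004 -1.    ]] [-29.2979  14.7502  88.0509  -0.124   77.1429 -15.0847]
[[309.9806 280.3533]
 [316.0297 358.2205]]
209 230
```

View pics/w3c.png

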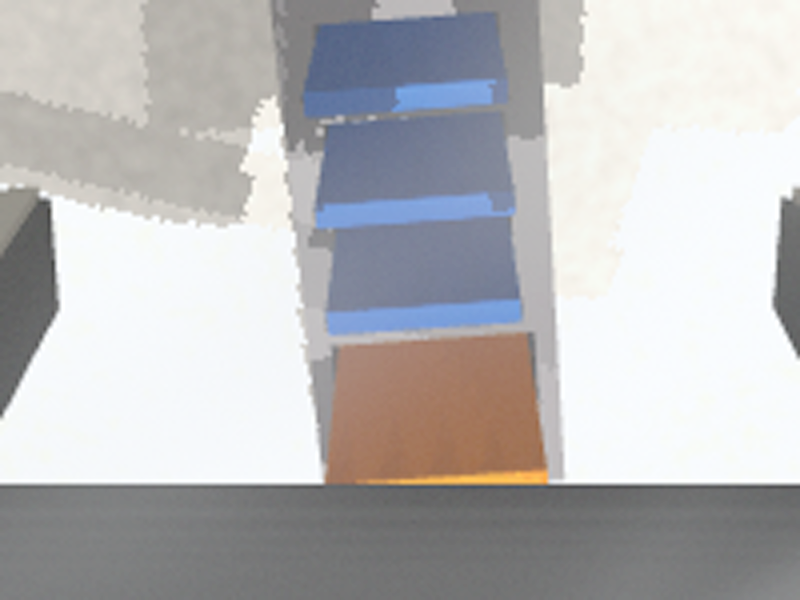

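The crop shows the three packer top strips at rows about 105, 210 and 317 (cols 305–520). The wedge's near face runs from row 335 to 472, where the gripper bar cuts it off.

Run:
```python
from h import *
np.set_printoptions(precision=4,suppress=True)
s=np.load('s3.npy',allow_pickle=True).item()
f=lambda l,z:pix2z('wrist',np.array(l)/4.+[209,230],z,s)[:,:2]
R=s['tool_rot'][:2,:2]
for n,p in [('p1',f([(305,105),(505,92)],.1)),('p2',f([(317,216),(514,203)],.1)),('p3',f([(329,323),(521,310)],.1)),('p3bright',f([(329,313),(521,301)],.1)),
 ('w_caddy',f([(338,348),(532,335)],.05)),('w_head',f([(326,485),(548,472)],.11))]:
    d=p[1]-p[0];print(n,p.tolist(),p.mean(0),'len',np.linalg.norm(d),'yaw',np.degrees(np.arctan2(d[1],d[0])),'tool',(p.mean(0)-s['position'][:2])@R)
```

```text
p1 [[0.49502604019705526, -0.18131152938827536], [0.5370513284139808, -0.188919888283698]] [ 0.516  -0.1851] len 0.042708453200709824 yaw -10.261813755887516 tool [-0.0189 -0.0028]
p2 [[0.4907437590470797, -0.20667888031150494], [0.5331543567986835, -0.21424000929173487]] [ 0.5119 -0.2105] len 0.04307933928351289 yaw -10.108708674375954 tool [-0.0445 -0.0005]
p3 [[0.4865100859486312, -0.23233729648310347], [0.5288545763812132, -0.2397320121348933]] [ 0.5077 -0.236 ] len 0.04298531946567174 yaw -9.905802460464091 tool [-0.0703  0.0016]
p3bright [[0.48715681901331526, -0.2299492256451438], [0.5293510905498172, -0.23757360694977753]] [ 0.5083 -0.2338] len 0.04287759019318259 yaw -10.242654853831526 tool [-0.068   0.0016]
w_caddy [[0.47717353866904405, -0.2648991099696734], [0.5277765111603152, -0.273754675886041]] [ 0.5025 -0.2693] len 0.05137199502308118 yaw -9.926295746789071 tool [-0.1039  0.0047]
w_head [[0.47729793705192425, -0.26598975902301436], [0.5261860993703493, -0.2749177479772229]] [ 0.5017 -0.2705] len 0.04969669407152902 yaw -10.349348022572313 tool [-0.1051  0.0043]
```

Emit:
drive_tool(
  plan=[
    [-1.89,-0.28,0,0,0,0],
    [0,0,4,0,0,-0.0715],
    [0,0,4,0,0,0],
    [0,0,4,0,0,0],
    [0,0,1.75,0,0,0],
    [0,0,1,0,0,0],
    [0,0,0,0,0,0],
    [0,0,0,0,0,0],
  ],
)

```text
clock: 4.5
position: [0.5177, -0.1796, 0.0911]
tool_rot: [[0.171, 0.985, 0.001], [0.985, -0.171, -0.001], [-0.0, 0.002, -1.0]]
wrist_force: [0.6, 0.8, 0.2]
width: 0.0931
finger_force: 0.0
```

Emit:
drive_tool(
  plan=[
    [0,0,0,0,0,0],
    [0,0,0,0,0,0],
    [0,0,0,0,0,0],
    [0,0,0,0,0,0],
    [0,0,0,0,0,0],
    [0,0,0,0,0,0],
    [0,0,0,0,0,0],
    [0,0,0,0,0,0],
  ],
  jaw=1,
)

```text
clock: 5.3
position: [0.5167, -0.1799, 0.0901]
tool_rot: [[0.173, 0.985, -0.0], [0.985, -0.173, 0.0], [0.0, -0.0, -1.0]]
wrist_force: [-1.4, -0.0, 0.4]
width: 0.0441
finger_force: 30.0
```

```bash
cat >> h.py <<'E'
def blue(name='wrist',z=.1,save=None):
    s=ctrl.state();im=ctrl.read_camera(name)
    if save: cv2.imwrite(save,im[:,:,::-1])
    h=cv2.cvtColor(im,cv2.COLOR_RGB2HSV);m=cv2.inRange(h,(105,120,40),(125,255,255))
    n,l,st,c=cv2.connectedComponentsWithStats(m)
    for i in range(1,n):
        if st[i,4]<60: continue
        ys,xs=np.where(l==i); x0,x1=xs.min(),xs.max();row=[]
        for x in np.linspace(x0+.25*(x1-x0),x1-.25*(x1-x0),7).astype(int):
            yy=ys[xs==x];row.append((x,yy.max()+.5))
        P=pix2z(name,row,z,s)[:,:2];R=s['tool_rot'][:2,:2]
        print(st[i],'uv',row[0],row[-1],'bottom-edge world',P[3],'tool',((P[3]-s['position'][:2])@R),'yaw',np.degrees(np.arctan2(*(P[-1]-P[0])[::-1])))
E
python3 - <<'E'
from h import *
np.set_printoptions(precision=4,suppress=True)
s=ctrl.state();print(s['position'],proj('wrist',[s['position']]))
blue(z=.1,save='w4.png')
E
```

```text
[ 0.5167 -0.1799  0.0901] [[314.3577 312.9271]]
[ 263  281  100   70 6093] uv (np.int64(287), np.float64(350.5)) (np.int64(337), np.float64(350.5)) bottom-edge world [ 0.5134 -0.1927] tool [-0.0132 -0.0011] yaw -9.933483280390968
[ 270  389   90   41 3518] uv (np.int64(292), np.float64(429.5)) (np.int64(336), np.float64(429.5)) bottom-edge world [ 0.5068 -0.2357] tool [-0.0567 -0.0001] yaw -9.931963531562683
```

Run:
```python
import cv2,numpy as np
im=cv2.imread('w4.png')[260:440,210:420]
a=cv2.resize(im,None,fx=3,fy=3,interpolation=cv2.INTER_CUBIC)
cv2.imwrite('pics/w4c.png',(255*np.clip(a/255.*1.5,0,1)**.6).astype(np.uint8))
```

```text
(no output)
```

View pics/w4c.png

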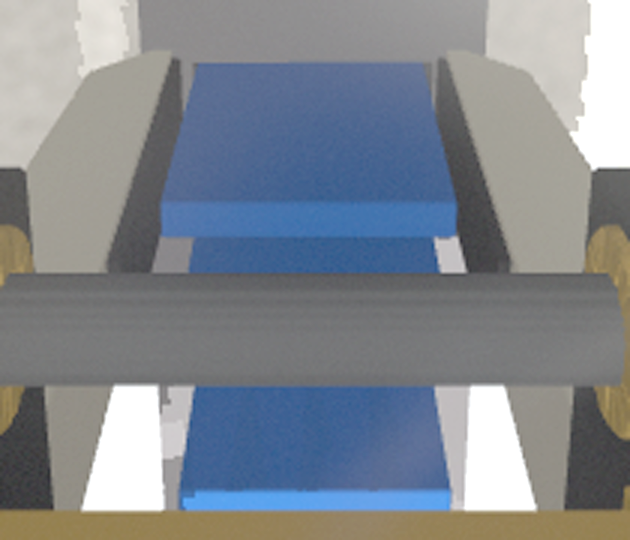

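The crop shows packer 1 squarely between the pads, its top strip at crop rows 201–237 and cols 162–456. I'll compute its offset from the TCP.

Run:
```python
from h import *
np.set_printoptions(precision=4,suppress=True)
s=ctrl.state();R=s['tool_rot'][:2,:2]
for r in (201,219,237):
    p=pix2z('wrist',[(162/3+210,r/3+260),(456/3+210,r/3+260)],.1,s)[:,:2]; print((p-s['position'][:2])@R)
print(proj('wrist',[s['position']+[0,0,.01]]))
```

```text
[[-0.0015 -0.022 ]
 [-0.0015  0.0207]]
[[-0.0045 -0.0221]
 [-0.0045  0.0208]]
[[-0.0074 -0.0222]
 [-0.0074  0.0209]]
[[314.4732 324.0458]]
```

Emit:
drive_tool(
  plan=[
    [0,0,0,0,0,0],
    [0,0,0,0,0,0],
    [-0.45,0,0,0,0,0],
    [0,0,0,0,0,0],
    [0,0,0,0,0,0],
  ],
  jaw=0.3,
)

```text
clock: 5.85
position: [0.516, -0.1845, 0.0902]
tool_rot: [[0.173, 0.985, 0.0], [0.985, -0.173, -0.0], [-0.0, 0.0, -1.0]]
wrist_force: [-0.3, -0.3, -1.1]
width: 0.0643
finger_force: 0.0
```

Emit:
drive_tool(
  plan=[
    [0,0,0,0,0,0],
    [0,0,0,0,0,0],
    [0,0,0,0,0,0],
    [0,0,0,0,0,0],
    [0,0,0,0,0,0],
    [0,0,0,0,0,0],
  ],
  jaw=1,
)

```text
clock: 6.45
position: [0.516, -0.1842, 0.0901]
tool_rot: [[0.173, 0.985, -0.0], [0.985, -0.173, 0.0], [0.0, -0.0, -1.0]]
wrist_force: [-0.2, -0.2, 0.1]
width: 0.0438
finger_force: 30.0
```

Emit:
drive_tool(
  plan=[
    [0,0,-1,0,0,0],
    [0,0,-3,0,0,0],
    [0,0,-4,0,0,0],
    [0,0,-4,0,0,0],
    [0,0,-3,0,0,0],
    [0,0,0,0,0,0],
    [0,0,0,0,0,0],
    [0,0,0,0,0,0],
  ],
)

```text
clock: 7.25
position: [0.5152, -0.1838, 0.239]
tool_rot: [[0.173, 0.985, -0.002], [0.985, -0.173, 0.001], [0.001, -0.002, -1.0]]
wrist_force: [0.2, -0.0, -0.3]
width: 0.0435
finger_force: 30.0
```

Run:
```python
from h import *
np.set_printoptions(precision=4,suppress=True)
s=ctrl.state();print(s['position'],s['tool_rot'],s['width'])
im=ctrl.read_camera('wrist');cv2.imwrite('w5.png',im[:,:,::-1])
h=cv2.cvtColor(im,cv2.COLOR_RGB2HSV)
R=s['tool_rot'][:2,:2]
for u in (290,314,340):
    col=h[270:352,u];v=[(270+i,tuple(int(q) for q in c)) for i,c in enumerate(col) if 100<c[0]<128 and c[1]>100]
    # bright strip boundaries
    print(u,v[0][0],v[-1][0],[ (a[0],a[1][2],b[1][2]) for a,b in zip(v,v[1:]) if abs(a[1][2]-b[1][2])>12][:8])
for r in (327,333,339): print(r,(pix2z('wrist',[(314,r)],s['position'][2]+.01,s)[:,:2]-s['position'][:2])@R)
```

```text
[ 0.5152 -0.1838  0.239 ] [[ 0.1726  0.985  -0.0021]
 [ 0.985  -0.1726  0.0012]
 [ 0.0008 -0.0023 -1.    ]] 0.04347855503423557
290 270 329 [(288, 69, 82)]
314 298 329 [(317, 66, 79)]
340 298 329 []
327 [[-0.0014 -0.0002]]
333 [[-0.0044 -0.0002]]
339 [[-0.0074 -0.0002]]
```

Emit:
drive_tool(
  plan=[
    [2.4,0,0,0,0,0],
    [4,0,0,0,0,0],
    [4,0,0,0,0,0],
    [4,0,0,0,0,0],
    [3.5,0.2,0,0,0,0],
    [2.4,0,0,0,0,0],
    [0,0,0,0,0,0.117],
    [0,0,0,0,0,0],
    [0,0,0,0,0,0],
    [0,0,0,0,0,0],
    [0,0,0,0,0,0],
    [0,0,0,0,0,0],
  ],
)

```text
clock: 8.5
position: [0.553, 0.0147, 0.2401]
tool_rot: [[0.287, 0.958, -0.0], [0.958, -0.287, 0.0], [-0.0, -0.0, -1.0]]
wrist_force: [-0.8, 0.2, 0.4]
width: 0.0435
finger_force: 30.0
```

Run:
```python
from h import *
np.set_printoptions(precision=4,suppress=True)
s=ctrl.state();im=ctrl.read_camera('wrist');print(s['position'],s['tool_rot'])
np.save('s6.npy',s,allow_pickle=True);cv2.imwrite('w6.png',im[:,:,::-1])
uv=proj('wrist',[[.5827,.1641,.067],[.5753,.1484,.012]],s);print(uv)
x0=int(uv[0,0])-80;y0=max(0,int(uv[0,1])-30);print(x0,y0)
a=cv2.resize(im[y0:y0+110,x0:x0+160,::-1],None,fx=5,fy=5,interpolation=cv2.INTER_CUBIC)
a=(255*np.clip(a/255.*1.5,0,1)**.45).astype(np.uint8)
cv2.imwrite('pics/w6c.png',a)
```

```text
[0.553  0.0147 0.2401] [[ 0.2867  0.958  -0.0001]
 [ 0.958  -0.2867  0.    ]
 [-0.     -0.0001 -1.    ]]
[[296.0688  42.3905]
 [296.181   76.4393]]
216 12
```

View pics/w6c.png

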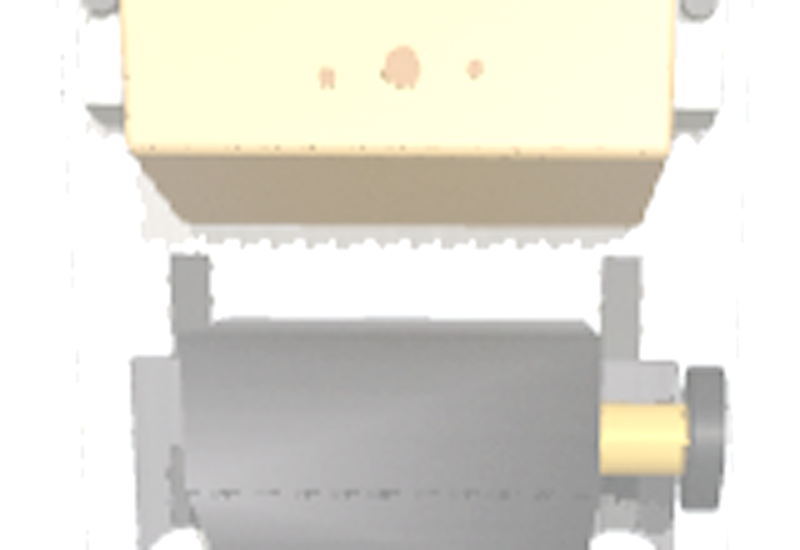

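The crop shows the tool now square to the cradle. The brick's top edge is at crop row 154, its bottom edge at 225, and the stop's foot at 320.

Run:
```python
from h import *
np.set_printoptions(precision=4,suppress=True)
s=np.load('s6.npy',allow_pickle=True).item();R=s['tool_rot'][:2,:2]
for n,z,l in [('bt',.067,[(128,153),(670,156)]),('bb',.012,[(188,224),(642,227)]),('sf',.012,[(222,319),(586,322)]),('st',.072,[(180,334),(600,338)])]:
    p=pix2z('wrist',np.array(l)/5.+[216,12],z,s)[:,:2]; q=(p-s['position'][:2])@R; print(n,p.mean(0),'tool',q.tolist(),q.mean(0))
```

```text
bt [0.5824 0.1638] tool [[0.15145328679569925, -0.05868385118998823], [0.15102360873311294, 0.029590547736930595]] [ 0.1512 -0.0145]
bb [0.583 0.164] tool [[0.15183590649736312, -0.05775663524637361], [0.15132027278794943, 0.02981401243833672]] [ 0.1516 -0.014 ]
sf [0.576  0.1485] tool [[0.1350182919970989, -0.05189284229163417], [0.13448663023347923, 0.0192874745708398]] [ 0.1348 -0.0163]
st [0.5728 0.1375] tool [[0.12361288501521404, -0.050721860627142984], [0.12301394385966538, 0.018390741767802508]] [ 0.1233 -0.0162]
```

Emit:
drive_tool(
  plan=[
    [2.4,-0.25,0,0,0,0],
    [3.6,-0.4,0,0,0,0],
    [3.6,-0.4,0,0,0,0],
    [3,-0.3,0,0,0,0],
    [2,-0.2,0,0,0,0.005],
    [0,0,0,0,0,0],
    [0,0,2.5,0,0,0],
    [0,0,2.5,0,0,0],
    [0,0,1,0,0,0],
    [0,0,0,0,0,0],
    [0,0,0,0,0,0],
    [0,0,0,0,0,0],
  ],
)

```text
clock: 9.75
position: [0.5809, 0.1594, 0.1817]
tool_rot: [[0.292, 0.957, 0.003], [0.957, -0.292, 0.0], [0.001, 0.002, -1.0]]
wrist_force: [-0.2, 0.5, -0.3]
width: 0.0438
finger_force: 30.0
```

Run:
```python
from h import *
np.set_printoptions(precision=4,suppress=True)
s=ctrl.state();im=ctrl.read_camera('wrist');print(s['position'],s['tool_rot'])
s6=np.load('s6.npy',allow_pickle=True).item();print('moved in tool6',(s['position']-s6['position'])@s6['tool_rot'])
cv2.imwrite('w7.png',im[:,:,::-1])
print(proj('wrist',[[.5824,.1638,.067],[.583,.164,.012],s['position']+[0,0,-.085]],s))
a=cv2.resize(im[130:330,200:420,::-1],None,fx=3,fy=3,interpolation=cv2.INTER_CUBIC)
a=(255*np.clip(a/255.*1.5,0,1)**.45).astype(np.uint8)
cv2.imwrite('pics/w7c.png',a)
```

```text
[0.5809 0.1594 0.1817] [[ 0.2915  0.9566  0.0025]
 [ 0.9566 -0.2915  0.0001]
 [ 0.0009  0.0024 -1.    ]]
moved in tool6 [ 0.1466 -0.0147  0.0585]
[[313.5091 235.6882]
 [313.7592 219.1611]
 [313.5457 253.7588]]
```

View pics/w7c.png

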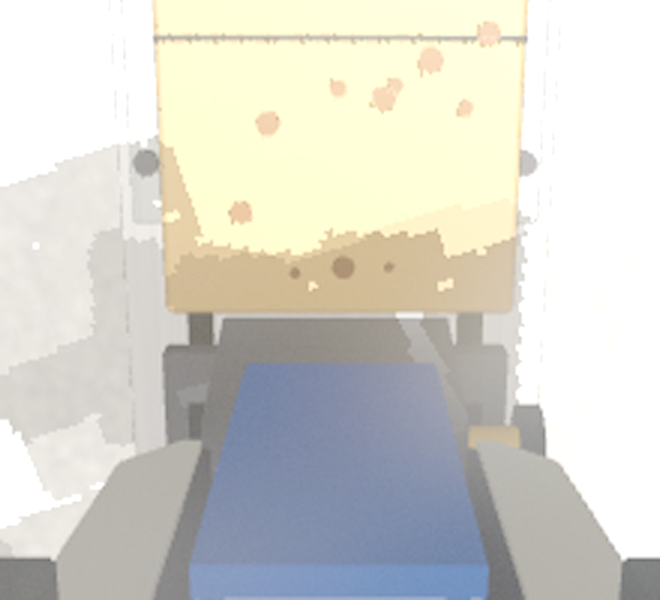

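The packer hangs clear of the brick. The brick's end edge is at crop row 311 and the packer's bottom near edge at crop row 364.

Run:
```python
from h import *
np.set_printoptions(precision=4,suppress=True)
s=ctrl.state();R=s['tool_rot'][:2,:2]
for n,z,l in [('bt',.067,[(168,311),(513,312)]),('pb',s['position'][2]-.085,[(245,364),(437,364)]),('ptop',s['position'][2]+.01,[(193,562),(486,562)])]:
    p=pix2z('wrist',np.array(l)/3.+[200,130],z,s)[:,:2]; q=(p-s['position'][:2])@R; print(n,q.tolist(),q.mean(0))
```

```text
bt [[0.006349208660481319, -0.04411337306074861], [0.0060326321911371985, 0.04439227986754116]] [0.0062 0.0001]
pb [[0.0017900234695778716, -0.02206149401674004], [0.0017588147047474692, 0.022234723470445437]] [0.0018 0.0001]
ptop [[0.00314867024446722, -0.021720633896290153], [0.0030962222762693863, 0.020398160159821092]] [ 0.0031 -0.0007]
```

Emit:
drive_tool(
  plan=[
    [0.1,0,2.5,0,0,0],
    [0,0,2.5,0,0,0],
    [0,0,2,0,0,0],
    [0,0,0.9,0,0,0],
    [0,0,0.3,0,0,0],
    [0,0,0.2,0,0,0],
    [0,0,0,0,0,0],
    [0,0,0,0,0,0],
  ],
)

```text
clock: 10.6
position: [0.581, 0.1607, 0.0972]
tool_rot: [[0.291, 0.957, 0.002], [0.957, -0.291, 0.0], [0.001, 0.002, -1.0]]
wrist_force: [0.5, 0.7, -0.9]
width: 0.0438
finger_force: 30.0
```

Emit:
drive_tool(
  plan=[
    [0.1,0,0.05,0,0,0],
    [0.1,0,0,0,0,0],
    [0.1,0,0,0,0,0],
    [0,0,0,0,0,0],
    [0,0,0,0,0,0],
  ],
)

```text
clock: 11.1
position: [0.5818, 0.1626, 0.0971]
tool_rot: [[0.291, 0.957, 0.002], [0.957, -0.291, -0.002], [-0.001, 0.002, -1.0]]
wrist_force: [-1.5, -4.3, 6.0]
width: 0.044
finger_force: 30.0
```

Emit:
drive_tool(
  plan=[
    [0,0,0,0,0,0],
    [0,0,0,0,0,0],
    [0,0,0,0,0,0],
    [0,0,0,0,0,0],
    [0,0,-2,0,0,0],
    [0,0,-4,0,0,0],
    [0,0,-4,0,0,0],
    [0,0,-3,0,0,0],
    [-2.5,0,-1,0,0,0],
    [-4,0,0,0,0,0],
    [-4,0,0,0,0,0],
    [-4,0,0,0,0,0],
  ],
  jaw=0.3,
)

```text
clock: 12.3
position: [0.5383, 0.0238, 0.2357]
tool_rot: [[0.29, 0.957, 0.0], [0.957, -0.29, -0.0], [0.0, 0.0, -1.0]]
wrist_force: [-0.2, -0.2, 0.1]
width: 0.0652
finger_force: 0.0
```

Run:
```python
from h import *
np.set_printoptions(precision=4,suppress=True)
s=ctrl.state();R=s['tool_rot'][:2,:2];print(s['position'],R)
np.save('s8.npy',s,allow_pickle=True)
blue(z=.107,save='w8.png')
# go targets: packer2 grip
d=np.array([.512-.0007,-.2100])-s['position'][:2];print(d@R)
```

```text
[0.5383 0.0238 0.2357] [[ 0.2903  0.9569]
 [ 0.9569 -0.2903]]
[285  34  62   9 497] uv (np.int64(300), np.float64(42.5)) (np.int64(330), np.float64(42.5)) bottom-edge world [0.5802 0.1588] tool [0.1413 0.0009] yaw -16.86133623774003
[342 412  30  18 375] uv (np.int64(349), np.float64(429.5)) (np.int64(363), np.float64(429.5)) bottom-edge world [ 0.5215 -0.1738] tool [-0.1941  0.0412] yaw -16.89206917180185
[-0.2316  0.042 ]
```

Emit:
drive_tool(
  plan=[
    [-2.4,0.42,0,0,0,0],
    [-4.2,0.8,0,0,0,0],
    [-4.2,0.8,0,0,0,0],
    [-4.2,0.8,0,0,0,0],
    [-4.2,0.8,0,0,0,0],
    [-2.4,0.4,0,0,0,0],
    [-1.48,0.2,0,0,0,0],
    [0,0,0,0,0,-0.121],
    [0,0,0,0,0,0],
    [0,0,0,0,0,0],
    [0,0,0,0,0,0],
  ],
  jaw=0.2,
)

```text
clock: 13.45
position: [0.5123, -0.2075, 0.2357]
tool_rot: [[0.175, 0.985, 0.0], [0.985, -0.175, 0.0], [0.0, 0.0, -1.0]]
wrist_force: [0.2, 0.1, 0.5]
width: 0.0741
finger_force: 0.0
```

Run:
```python
from h import *
np.set_printoptions(precision=4,suppress=True)
s=ctrl.state();R=s['tool_rot'][:2,:2];print(s['position'],np.degrees(np.arctan2(R[1,1],R[0,1])),(np.array([.5117,-.2093])-s['position'][:2])@R)
blue(z=.1,save='w9.png')
print(proj('wrist',[[.5117,-.2093,.1],[.5117-.0005,-.2123,.1]],s))
```

```text
[ 0.5123 -0.2075  0.2357] -10.05429562333879 [-0.0019 -0.0003]
[287 220  48  21 707] uv (np.int64(298), np.float64(240.5)) (np.int64(322), np.float64(240.5)) bottom-edge world [ 0.5085 -0.2123] tool [-0.0054 -0.0029] yaw -10.050478281289806
[[313.1695 236.4478]
 [313.2048 239.9469]]
```

Emit:
drive_tool(
  plan=[
    [-0.21,0,1,0,0,0],
    [0,0,4,0,0,0],
    [0,0,4,0,0,0],
    [0,0,3.5,0,0,0],
    [0,0,1.56,0,0,0],
    [0,0,0.5,0,0,0],
    [0,0,0,0,0,0],
    [0,0,0,0,0,0],
  ],
)

```text
clock: 14.3
position: [0.5124, -0.2108, 0.091]
tool_rot: [[0.174, 0.985, 0.001], [0.985, -0.174, -0.001], [-0.001, 0.002, -1.0]]
wrist_force: [0.1, -0.2, 0.1]
width: 0.0743
finger_force: 0.0
```

Emit:
drive_tool(
  plan=[
    [0,0,0,0,0,0],
    [0,0,0,0,0,0],
    [0,0,0,0,0,0],
    [0,0,0,0,0,0],
    [0,0,0,0,0,0],
    [0,0,0,0,0,0],
    [0,0,0,0,0,0],
  ],
  jaw=1,
)

```text
clock: 15.0
position: [0.5119, -0.2105, 0.0904]
tool_rot: [[0.174, 0.985, 0.0], [0.985, -0.174, -0.0], [-0.0, 0.0, -1.0]]
wrist_force: [-0.1, 0.5, 2.1]
width: 0.0437
finger_force: 30.0
```

Emit:
drive_tool(
  plan=[
    [0,0,-1,0,0,0],
    [0,0,-3,0,0,0],
    [0,0,-4,0,0,0],
    [0,0,-4,0,0,0],
    [0,0,-3,0,0,0],
    [0,0,0,0,0,0],
    [0,0,0,0,0,0],
    [0,0,0,0,0,0],
  ],
)

```text
clock: 15.8
position: [0.5109, -0.2099, 0.2387]
tool_rot: [[0.174, 0.985, -0.002], [0.985, -0.174, 0.002], [0.001, -0.003, -1.0]]
wrist_force: [1.1, -0.4, -1.1]
width: 0.0434
finger_force: 30.0
```

Run:
```python
from h import *
np.set_printoptions(precision=4,suppress=True)
s=ctrl.state();R=s['tool_rot'][:2,:2];print(s['position'],np.degrees(np.arctan2(R[1,1],R[0,1])),s['width'])
im=ctrl.read_camera('wrist');cv2.imwrite('w10.png',im[:,:,::-1])
def edge(im):
  h=cv2.cvtColor(im,cv2.COLOR_RGB2HSV)
  for u in (290,314,340):
    c=h[270:351,u];m=(c[:,0]>100)&(c[:,0]<128)&(c[:,1]>100);v=np.where(m)[0]+270;print(u,v.min(),v.max())
edge(im);print('p1:');edge(cv2.imread('w5.png')[:,:,::-1].copy())
# above the gap
d=np.array([.5800,.1590])-s['position'][:2];print('to',d@R)
```

```text
[ 0.5109 -0.2099  0.2387] -9.997067491454782 0.043402484511709014
290 270 327
314 271 327
340 295 327
p1:
290 270 329
314 298 329
340 298 329
to [0.3753 0.004 ]
```

Emit:
drive_tool(
  plan=[
    [2.5,0,0,0,0,0],
    [4.4,0,0,0,0,0],
    [4.4,0,0,0,0,0],
    [4.4,0.2,0,0,0,0],
    [4.4,0.2,0,0,0,0],
    [4.4,0,0,0,0,0],
    [4.4,0,0,0,0,0],
    [4.4,0,0,0,0,0],
    [2.4,0,0,0,0,0],
    [1.29,0,0,0,0,0.12],
    [0,0,0,0,0,0],
    [0,0,0,0,0,0],
  ],
)

```text
clock: 17.05
position: [0.5793, 0.1529, 0.2387]
tool_rot: [[0.287, 0.958, -0.003], [0.958, -0.287, -0.001], [-0.001, -0.002, -1.0]]
wrist_force: [-0.1, 0.5, 0.3]
width: 0.0438
finger_force: 30.0
```

Emit:
drive_tool(
  plan=[
    [0,0,0,0,0,0],
    [0,0,0,0,0,0],
    [0,0,0,0,0,0],
  ],
)

```text
clock: 17.35
position: [0.5799, 0.1523, 0.2401]
tool_rot: [[0.291, 0.957, -0.0], [0.957, -0.291, -0.0], [-0.0, 0.0, -1.0]]
wrist_force: [-0.4, 0.3, -0.6]
width: 0.044
finger_force: 30.0
```

Run:
```python
from h import *
np.set_printoptions(precision=4,suppress=True)
s=ctrl.state();R=s['tool_rot'][:2,:2];print(s['position'],np.degrees(np.arctan2(R[1,1],R[0,1])),s['width'])
print('to',(np.array([.5791,.1536])-s['position'][:2])@R)
blue(z=.107,save='w11.png')
```

```text
[0.5799 0.1523 0.2401] -16.906959013382114 0.044040627350525344
to [ 0.0011 -0.0012]
[286 220  51   8 349] uv (np.int64(298), np.float64(227.5)) (np.int64(323), np.float64(227.5)) bottom-edge world [0.5797 0.159 ] tool [ 0.0064 -0.0021] yaw -16.902558296246315
[ 274  251   38   37 1009] uv (np.int64(283), np.float64(286.5)) (np.int64(301), np.float64(283.5)) bottom-edge world [0.5502 0.118 ] tool [-0.0414 -0.0185] yaw -6.701755317133944
[ 263  301  100   27 1624] uv (np.int64(287), np.float64(327.5)) (np.int64(337), np.float64(327.5)) bottom-edge world [0.5537 0.0706] tool [-0.0858 -0.0014] yaw -16.904716609570933
```

Emit:
drive_tool(
  plan=[
    [0.05,-0.12,1,0,0,0],
    [0,0,3,0,0,0],
    [0,0,2,0,0,0],
    [0,0,0,0,0,0],
    [0,0,2,0,0,0],
    [0,0,2,0,0,0],
    [0,0,2,0,0,0],
    [0,0,1.4,0,0,0],
    [0,0,0.6,0,0,0],
    [0,0,0,0,0,0],
    [0,0,0,0,0,0],
  ],
)

```text
clock: 18.5
position: [0.5798, 0.1541, 0.1012]
tool_rot: [[0.29, 0.957, 0.002], [0.957, -0.29, 0.0], [0.001, 0.002, -1.0]]
wrist_force: [-0.7, 0.2, 2.8]
width: 0.0437
finger_force: 30.0
```

Emit:
drive_tool(
  plan=[
    [0,0,0.2,0,0,0],
    [0,0,0.2,0,0,0],
    [0,0,0.05,0,0,0],
    [0,0,0,0,0,0],
  ],
)

```text
clock: 18.9
position: [0.5801, 0.1544, 0.0986]
tool_rot: [[0.29, 0.957, 0.004], [0.957, -0.29, 0.001], [0.002, 0.003, -1.0]]
wrist_force: [-3.2, -0.2, 13.8]
width: 0.0439
finger_force: 30.0
```

Emit:
drive_tool(
  plan=[
    [0.1,0,0,0,0,0],
    [0.1,0,0,0,0,0],
    [0.1,0,0,0,0,0],
    [0,0,0,0,0,0],
    [0,0,0,0,0,0],
  ],
)

```text
clock: 19.4
position: [0.5804, 0.1555, 0.0983]
tool_rot: [[0.29, 0.957, 0.002], [0.957, -0.29, -0.002], [-0.001, 0.003, -1.0]]
wrist_force: [-4.5, -5.2, 15.6]
width: 0.0434
finger_force: 30.0
```

Emit:
drive_tool(
  plan=[
    [0,0,0,0,0,0],
    [0,0,0,0,0,0],
    [0,0,0,0,0,0],
    [0,0,0,0,0,0],
    [0,0,-2,0,0,0],
    [0,0,-4,0,0,0],
    [0,0,-4,0,0,0],
    [0,0,-3.4,0,0,0],
    [-2.5,0,-1,0,0,0],
    [-4,0,0,0,0,0],
    [-4,0,0,0,0,0],
    [-4,0,0,0,0,0],
  ],
  jaw=0.3,
)

```text
clock: 20.6
position: [0.5371, 0.0172, 0.2395]
tool_rot: [[0.289, 0.957, 0.0], [0.957, -0.289, -0.0], [-0.0, 0.0, -1.0]]
wrist_force: [0.7, 0.1, 0.3]
width: 0.0653
finger_force: 0.0
```

Emit:
drive_tool(
  plan=[
    [0,0,0,0,0,0],
    [0,0,0,0,0,0],
    [0,0,0,0,0,0],
  ],
)

```text
clock: 20.9
position: [0.5379, 0.0189, 0.2394]
tool_rot: [[0.29, 0.957, -0.0], [0.957, -0.29, 0.001], [0.001, -0.0, -1.0]]
wrist_force: [-0.1, 0.3, 0.3]
width: 0.065
finger_force: 0.0
```

Run:
```python
from h import *
np.set_printoptions(precision=4,suppress=True)
s=ctrl.state();R=s['tool_rot'][:2,:2];print(s['position'],np.degrees(np.arctan2(R[1,1],R[0,1])))
np.save('s12.npy',s,allow_pickle=True)
blue(z=.107,save='w12.png')
im=cv2.imread('w12.png');print([(v,im[v,315].tolist()) for v in range(15,62,1)])
```

```text
[0.5379 0.0189 0.2394] -16.85917537752149
[ 284   28   62   20 1104] uv (np.int64(299), np.float64(46.5)) (np.int64(329), np.float64(46.5)) bottom-edge world [0.5785 0.1525] tool [0.1397 0.0001] yaw -16.854535790809944
[344 425  26   5 102] uv (np.int64(350), np.float64(429.5)) (np.int64(362), np.float64(429.5)) bottom-edge world [ 0.5205 -0.1823] tool [-0.1976  0.0417] yaw -16.84671715052796
[(15, [114, 166, 173]), (16, [115, 166, 173]), (17, [114, 166, 173]), (18, [115, 167, 173]), (19, [112, 163, 171]), (20, [80, 115, 151]), (21, [73, 104, 143]), (22, [74, 105, 144]), (23, [75, 106, 145]), (24, [74, 106, 144]), (25, [74, 105, 145]), (26, [74, 105, 145]), (27, [82, 105, 140]), (28, [140, 103, 73]), (29, [172, 108, 63]), (30, [171, 107, 63]), (31, [171, 107, 64]), (32, [172, 108, 64]), (33, [172, 109, 64]), (34, [173, 110, 65]), (35, [173, 110, 66]), (36, [160, 101, 60]), (37, [91, 55, 40]), (38, [132, 77, 47]), (39, [170, 106, 62]), (40, [171, 107, 62]), (41, [172, 108, 63]), (42, [173, 109, 63]), (43, [173, 109, 64]), (44, [174, 111, 65]), (45, [172, 111, 66]), (46, [142, 85, 48]), (47, [56, 41, 36]), (48, [56, 40, 35]), (49, [56, 39, 35]), (50, [56, 41, 35]), (51, [56, 41, 35]), (52, [56, 40, 34]), (53, [56, 40, 34]), (54, [55, 39, 33]), (55, [56, 40, 34]), (56, [55, 39, 32]), (57, [56, 40, 34]), (58, [56, 40, 33]), (59, [56, 40, 32]), (60, [56, 39, 33]), (61, [55, 38, 33])]
```

Emit:
drive_tool(
  plan=[
    [-2.4,0.4,0,0,0,0],
    [-4.2,0.72,0,0,0,0],
    [-4.2,0.72,0,0,0,0],
    [-4.2,0.72,0,0,0,0],
    [-4.2,0.72,0,0,0,0],
    [-4.2,0.72,0,0,0,0],
    [-4.2,0.72,0,0,0,0],
    [-2.36,0.36,0,0,0,0],
    [0,0,0,0,0,-0.12],
    [0,0,0,0,0,0],
    [0,0,0,0,0,0],
    [0,0,0,0,0,0],
  ],
  jaw=0.15,
)

```text
clock: 22.15
position: [0.4999, -0.2822, 0.2395]
tool_rot: [[0.174, 0.985, 0.0], [0.985, -0.174, 0.0], [0.0, -0.0, -1.0]]
wrist_force: [-0.0, -0.5, 0.3]
width: 0.0792
finger_force: 0.0
```

Run:
```python
from h import *
np.set_printoptions(precision=4,suppress=True)
s=ctrl.state();R=s['tool_rot'][:2,:2];print(s['position'],np.degrees(np.arctan2(R[1,1],R[0,1])))
im=ctrl.read_camera('wrist');cv2.imwrite('w13.png',im[:,:,::-1])
h=cv2.cvtColor(im,cv2.COLOR_RGB2HSV);m=cv2.inRange(h,(3,130,50),(22,255,255));m[350:]=0
n,l,st,c=cv2.connectedComponentsWithStats(m);i=1+st[1:,4].argmax();print(st[i])
a=cv2.resize(im[190:360,230:400,::-1],None,fx=3,fy=3,interpolation=cv2.INTER_CUBIC)
a=(255*np.clip(a/255.*1.5,0,1)**.6).astype(np.uint8);cv2.imwrite('pics/w13c.png',a)
u=int(c[i][0]);vs=np.where(l[:,u]==i)[0];b=im[vs.min()-3:vs.max()+4,u].astype(int);print(u,vs.min(),vs.max(),[(vs.min()-3+k,b[k].tolist()) for k in range(1,len(b)) if abs(b[k]-b[k-1]).sum()>25])
for v in (vs.min(),vs.max()+1): print(v,(pix2z('wrist',[(u,v)],.11,s)[:,:2]-s['position'][:2])@R)
```

```text
[ 0.4999 -0.2822  0.2395] -10.013362044657223
[ 282  206   62   52 2874]
310 206 257 [(np.int64(206), [79, 45, 27]), (np.int64(222), [97, 52, 25]), (np.int64(229), [163, 97, 33]), (np.int64(245), [105, 62, 38]), (np.int64(248), [163, 98, 43]), (np.int64(258), [163, 146, 127]), (np.int64(259), [163, 161, 153])]
206 [[ 0.0251 -0.0028]]
258 [[-0.0187 -0.0029]]
```

View pics/w13c.png

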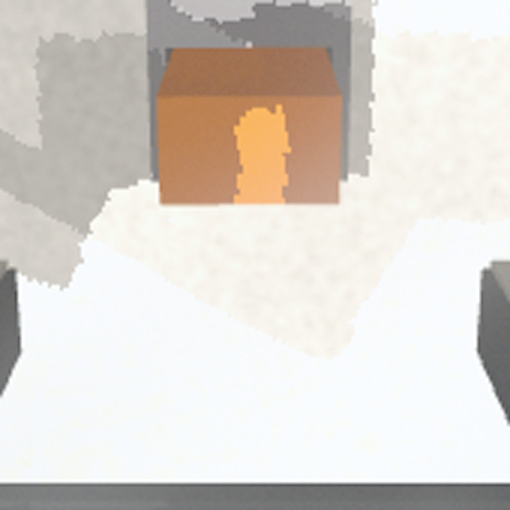

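The crop shows the wedge head at rows 95–204, cols 159–340, upright face on the packer side. So it points the same way as the cradle, 31 mm thick, as expected.

Emit:
drive_tool(
  plan=[
    [-0.22,-0.03,1,0,0,0],
    [0,0,4,0,0,0],
    [0,0,4,0,0,0],
    [0,0,3.5,0,0,0],
    [0,0,1.45,0,0,0],
    [0,0,0.5,0,0,0],
    [0,0,0,0,0,0],
    [0,0,0,0,0,0],
  ],
)

```text
clock: 23.0
position: [0.4993, -0.2859, 0.096]
tool_rot: [[0.174, 0.985, 0.001], [0.985, -0.174, -0.001], [-0.001, 0.002, -1.0]]
wrist_force: [-0.4, -0.6, 0.1]
width: 0.079
finger_force: 0.0
```

Emit:
drive_tool(
  plan=[
    [0,0,0,0,0,0],
    [0,0,0,0,0,0],
    [0,0,0,0,0,0],
    [0,0,0,0,0,0],
    [0,0,0,0,0,0],
    [0,0,0,0,0,0],
    [0,0,0,0,0,0],
  ],
  jaw=1,
)

```text
clock: 23.7
position: [0.4988, -0.2856, 0.0954]
tool_rot: [[0.174, 0.985, 0.0], [0.985, -0.174, -0.0], [-0.0, 0.0, -1.0]]
wrist_force: [-0.2, 0.2, 3.4]
width: 0.0496
finger_force: 30.0
```

Emit:
drive_tool(
  plan=[
    [0,0,-1,0,0,0],
    [0,0,-3,0,0,0],
    [0,0,-4,0,0,0],
    [0,0,-4,0,0,0],
    [0,0,-3,0,0,0],
    [0,0,0,0,0,0],
    [0,0,0,0,0,0],
    [0,0,0,0,0,0],
  ],
)

```text
clock: 24.5
position: [0.4979, -0.2848, 0.2435]
tool_rot: [[0.174, 0.985, -0.002], [0.985, -0.174, 0.002], [0.002, -0.003, -1.0]]
wrist_force: [0.9, -0.7, -2.2]
width: 0.05
finger_force: 30.0
```

Run:
```python
from h import *
np.set_printoptions(precision=4,suppress=True)
s=ctrl.state();R=s['tool_rot'][:2,:2];print(s['position'],np.degrees(np.arctan2(R[1,1],R[0,1])),s['width'])
im=ctrl.read_camera('wrist');cv2.imwrite('w14.png',im[:,:,::-1])
u=314
b=im[200:352,u].astype(int);print([(200+k,b[k].tolist()) for k in range(1,len(b)) if abs(b[k]-b[k-1]).sum()>25])
print(proj('wrist',[s['position']+np.r_[R@[.014,0],.015],s['position']+np.r_[R@[.014,0],-.09]],s))
```

```text
[ 0.4979 -0.2848  0.2435] -9.998897216803861 0.04999102837974036
[(205, [63, 62, 63]), (228, [79, 56, 43]), (229, [87, 49, 29]), (295, [109, 57, 23]), (351, [39, 34, 33])]
[[314.499  299.6915]
 [314.0564 232.6162]]
```

Emit:
drive_tool(
  plan=[
    [2.5,0.17,0,0,0,0],
    [4.2,0,0,0,0,0],
    [4.2,0,0,0,0,0],
    [4.2,0,0,0,0,0],
    [4.2,0,0,0,0,0],
    [4.2,0,0,0,0,0],
    [4.2,0,0,0,0,0],
    [4.2,0,0,0,0,0],
    [4.2,0,0,0,0,0],
    [4.2,0,0,0,0,0],
    [2.65,0,0,0,0,0],
    [0,0,0,0,0,0.12],
  ],
)

```text
clock: 25.75
position: [0.5741, 0.141, 0.243]
tool_rot: [[0.288, 0.958, -0.003], [0.958, -0.288, 0.001], [0.0, -0.004, -1.0]]
wrist_force: [-0.9, -1.0, -1.2]
width: 0.05
finger_force: 30.0
```

Emit:
drive_tool(
  plan=[
    [0,0,0,0,0,0],
    [0,0,0,0,0,0],
    [0,0,0,0,0,0],
    [0,0,0,0,0,0],
    [0,0,0,0,0,0],
  ],
)

```text
clock: 26.25
position: [0.5749, 0.1366, 0.2451]
tool_rot: [[0.291, 0.957, -0.0], [0.957, -0.291, -0.0], [-0.0, -0.0, -1.0]]
wrist_force: [-1.3, 0.6, -1.1]
width: 0.05
finger_force: 30.0
```

Run:
```python
from h import *
np.set_printoptions(precision=4,suppress=True)
s=ctrl.state();R=s['tool_rot'][:2,:2];print(s['position'],np.degrees(np.arctan2(R[1,1],R[0,1])))
print('to',(np.array([.5742,.1378])-s['position'][:2])@R)
blue(z=.107,save='w15.png')
im=cv2.imread('w15.png')[:,:,::-1].astype(int);b=im[150:352,314]
print([(150+k,b[k].tolist()) for k in range(1,len(b)) if abs(b[k]-b[k-1]).sum()>25])
```

```text
[0.5749 0.1366 0.2451] -16.89144917536892
to [ 0.0009 -0.001 ]
[286 199  54  16 735] uv (np.int64(299), np.float64(214.5)) (np.int64(325), np.float64(213.5)) bottom-edge world [0.5786 0.1533] tool [ 0.017  -0.0013] yaw -14.63827896838626
[(175, [162, 123, 85]), (181, [171, 148, 101]), (182, [184, 175, 120]), (190, [180, 149, 97]), (191, [103, 86, 65]), (192, [41, 49, 72]), (200, [46, 74, 127]), (201, [71, 120, 186]), (203, [46, 70, 117]), (207, [39, 45, 65]), (208, [39, 55, 90]), (214, [40, 47, 66]), (215, [47, 45, 42]), (228, [68, 46, 32]), (229, [89, 50, 27]), (295, [111, 59, 23]), (351, [37, 33, 31])]
```

Emit:
drive_tool(
  plan=[
    [-0.1,-0.1,1,0,0,0],
    [0,0,2,0,0,0],
    [0,0,1,0,0,0],
    [0,0,1,0,0,0],
    [0,0,1,0,0,0],
    [0,0,1,0,0,0],
    [0,0,0,0,0,0],
    [0,0,0,0,0,0],
  ],
)

```text
clock: 27.1
position: [0.5737, 0.1366, 0.175]
tool_rot: [[0.29, 0.957, -0.0], [0.957, -0.29, -0.0], [-0.0, -0.0, -1.0]]
wrist_force: [0.4, -0.1, -0.5]
width: 0.0497
finger_force: 30.0
```

Emit:
drive_tool(
  plan=[
    [0,0,1,0,0,0],
    [0,0,0.8,0,0,0],
    [0,0,0.7,0,0,0],
    [0,0,0,0,0,0],
    [0,0,0,0,0,0],
  ],
)

```text
clock: 27.6
position: [0.5735, 0.1365, 0.1497]
tool_rot: [[0.29, 0.957, -0.001], [0.957, -0.29, -0.0], [-0.0, -0.001, -1.0]]
wrist_force: [0.2, 0.7, -1.6]
width: 0.0499
finger_force: 30.0
```

Emit:
drive_tool(
  plan=[
    [0,0,0.3,0,0,0],
    [0,0,0.3,0,0,0],
    [0,0,0.2,0,0,0],
    [0,0,0,0,0,0],
    [0,0,0,0,0,0],
  ],
)

```text
clock: 28.1
position: [0.5736, 0.1366, 0.142]
tool_rot: [[0.29, 0.957, -0.0], [0.957, -0.29, -0.0], [-0.0, -0.0, -1.0]]
wrist_force: [-0.2, -1.0, -0.8]
width: 0.0497
finger_force: 30.0
```

Emit:
drive_tool(
  plan=[
    [0,0,0.2,0,0,0],
    [0,0,0.2,0,0,0],
    [0,0,0.2,0,0,0],
    [0,0,0,0,0,0],
    [0,0,0,0,0,0],
  ],
)

```text
clock: 28.6
position: [0.5736, 0.1367, 0.1359]
tool_rot: [[0.29, 0.957, -0.0], [0.957, -0.29, 0.0], [0.0, -0.0, -1.0]]
wrist_force: [0.2, 0.6, -0.8]
width: 0.0497
finger_force: 30.0
```

Emit:
drive_tool(
  plan=[
    [0,0,0.2,0,0,0],
    [0,0,0.2,0,0,0],
    [0,0,0.1,0,0,0],
    [0,0,0,0,0,0],
    [0,0,0,0,0,0],
  ],
)

```text
clock: 29.1
position: [0.5745, 0.1369, 0.1335]
tool_rot: [[0.29, 0.957, 0.003], [0.957, -0.29, 0.0], [0.001, 0.003, -1.0]]
wrist_force: [-2.7, 0.9, 12.3]
width: 0.05
finger_force: 30.0
```

Emit:
drive_tool(
  plan=[
    [0,0,0,0,0,0],
    [0,0,0,0,0,0],
    [0,0,0,0,0,0],
    [0,0,0,0,0,0],
    [0,0,-1,0,0,0],
    [0,0,-2,0,0,0],
    [0,0,-2,0,0,0],
    [0,0,-1,0,0,0],
    [0,0,0,0,0,0],
  ],
  jaw=0.2,
)

```text
clock: 30.0
position: [0.5748, 0.1366, 0.1931]
tool_rot: [[0.29, 0.957, 0.004], [0.957, -0.29, 0.0], [0.001, 0.004, -1.0]]
wrist_force: [-0.1, 0.4, 0.4]
width: 0.0742
finger_force: 0.0
```

Emit:
drive_tool(
  plan=[
    [0,0,0,0,0,0],
    [0,0,0,0,0,0],
    [0,0,0,0,0,0],
    [0,0,0,0,0,0],
    [0,0,0,0,0,0],
    [0,0,0,0,0,0],
    [0,0,0,0,0,0],
    [0,0,0,0,0,0],
    [0,0,0,0,0,0],
  ],
  jaw=1,
)

```text
clock: 30.9
position: [0.5737, 0.1366, 0.1911]
tool_rot: [[0.29, 0.957, 0.0], [0.957, -0.29, 0.0], [0.0, 0.0, -1.0]]
wrist_force: [0.3, 1.3, -0.1]
width: 0.0067
finger_force: 0.0
```

Run:
```python
from h import *
np.set_printoptions(precision=4,suppress=True)
s=ctrl.state();R=s['tool_rot'][:2,:2];print(s['position'],s['width'])
im=ctrl.read_camera('wrist');cv2.imwrite('w16.png',im[:,:,::-1])
h=cv2.cvtColor(im,cv2.COLOR_RGB2HSV);m=cv2.inRange(h,(3,150,50),(18,255,255));m[350:]=0;m[:230]=0
n,l,st,c=cv2.connectedComponentsWithStats(m);print(st[1:][st[1:,4]>80])
for u in (285,290,338,345):
  b=im[180:352,u].astype(int);print(u,[(180+k,b[k].tolist()) for k in range(1,len(b)) if abs(b[k]-b[k-1]).sum()>40])
print(proj('wrist',[np.r_[s['position'][:2]+R@[q,0],z] for q in(.016,-.015) for z in (.148,.140)],s))
```

```text
[0.5737 0.1366 0.1911] 0.006688423432195221
[[ 271  230   86   67 4009]]
285 [(200, [159, 129, 81]), (201, [105, 97, 86]), (202, [113, 113, 113]), (203, [83, 88, 97]), (204, [43, 49, 69]), (212, [45, 82, 145]), (213, [60, 107, 173]), (214, [43, 66, 114]), (216, [56, 102, 171]), (220, [35, 45, 71]), (229, [72, 47, 30]), (281, [82, 77, 69]), (316, [45, 42, 41])]
290 [(200, [158, 127, 79]), (201, [51, 52, 53]), (212, [44, 77, 138]), (220, [36, 48, 82]), (229, [72, 46, 30]), (279, [82, 76, 68]), (316, [45, 42, 40]), (350, [100, 80, 40])]
338 [(200, [149, 120, 76]), (201, [59, 59, 58]), (212, [49, 66, 108]), (213, [63, 99, 158]), (222, [49, 59, 90]), (229, [70, 57, 49]), (280, [95, 79, 65]), (316, [38, 35, 33])]
345 [(200, [167, 135, 88]), (201, [110, 99, 82]), (202, [115, 111, 106]), (208, [97, 94, 88]), (209, [54, 56, 62]), (212, [52, 69, 110]), (213, [68, 103, 161]), (222, [68, 100, 156]), (223, [54, 62, 91]), (229, [73, 60, 55]), (247, [143, 89, 50]), (248, [176, 111, 51]), (250, [119, 75, 49]), (260, [175, 109, 54]), (283, [88, 82, 74]), (316, [36, 34, 32])]
[[314.1326 250.578 ]
 [314.0698 246.3358]
 [314.0595 300.4679]
 [314.0019 294.6148]]
```

Emit:
drive_tool(
  plan=[
    [0,0,1,0,0,0],
    [0,0,1,0,0,0],
    [0,0,0.3,0,0,0],
    [0,0,0.2,0,0,0],
    [0,0,0.2,0,0,0],
    [0,0,0,0,0,0],
  ],
)

```text
clock: 31.55
position: [0.5735, 0.1363, 0.1654]
tool_rot: [[0.29, 0.957, 0.0], [0.957, -0.29, -0.001], [-0.0, 0.001, -1.0]]
wrist_force: [-4.3, -1.8, 8.8]
width: 0.0006
finger_force: 4.3
```

Emit:
drive_tool(
  plan=[
    [0,0,0.1,0,0,0],
    [0,0,0.1,0,0,0],
    [0,0,0,0,0,0],
    [0,0,0,0,0,0],
  ],
)

```text
clock: 31.95
position: [0.5738, 0.1363, 0.1653]
tool_rot: [[0.29, 0.957, 0.002], [0.957, -0.29, -0.001], [0.0, 0.002, -1.0]]
wrist_force: [-7.0, -2.3, 18.9]
width: 0.0003
finger_force: 9.3
```

Emit:
drive_tool(
  plan=[
    [0,0,0.1,0,0,0],
    [0,0,0.1,0,0,0],
    [0,0,0,0,0,0],
    [0,0,0,0,0,0],
    [0,0,0,0,0,0],
  ],
)

```text
clock: 32.45
position: [0.5741, 0.1362, 0.1651]
tool_rot: [[0.29, 0.957, 0.004], [0.957, -0.29, -0.001], [0.0, 0.004, -1.0]]
wrist_force: [-10.3, -1.7, 27.9]
width: 0.0006
finger_force: 14.1
```

Run:
```python
from h import *
np.set_printoptions(precision=4,suppress=True)
s=ctrl.state();R=s['tool_rot'][:2,:2];print(s['position'],s['wrist_force'],s['finger_force'])
im=ctrl.read_camera('wrist');cv2.imwrite('w17.png',im[:,:,::-1])
for u in (285,345):
  b=im[150:352,u].astype(int);print(u,[(150+k,b[k].tolist()) for k in range(1,len(b)) if abs(b[k]-b[k-1]).sum()>35])
print(proj('wrist',[np.r_[s['position'][:2]+R@[q,0],z] for q,z in((.016,.146),(.016,.107),(-.015,.146))],s))
# two-camera brick check
t=ctrl.read_camera('top');t0=cv2.imread('pics/top0.png')[:,:,::-1]
print('diff brick zone',np.abs(t[195:265,165:215].astype(int)-t0[195:265,165:215]).mean())
```

```text
[0.5741 0.1362 0.1651] [-10.3384  -1.724   27.8609] 14.074891777709126
285 [(206, [163, 131, 82]), (207, [57, 55, 56]), (208, [39, 45, 69]), (221, [40, 64, 110]), (228, [35, 49, 86]), (239, [48, 45, 58]), (240, [85, 47, 21]), (262, [114, 60, 21]), (283, [95, 68, 46]), (284, [79, 74, 67]), (316, [38, 32, 32])]
345 [(206, [153, 124, 78]), (207, [114, 97, 72]), (208, [115, 112, 105]), (212, [74, 78, 88]), (213, [48, 53, 71]), (221, [59, 88, 145]), (222, [68, 103, 161]), (230, [53, 58, 78]), (240, [93, 61, 42]), (288, [176, 105, 41]), (290, [115, 65, 35]), (294, [81, 74, 66]), (315, [63, 59, 53]), (316, [33, 27, 25])]
[[314.2032 265.5169]
 [313.6285 242.8874]
 [314.1178 320.9404]]
diff brick zone 35.92342857142857
```

Emit:
drive_tool(
  plan=[
    [0,-0.1,0,0,0,0],
    [0,0,0,0,0,0],
    [0,0,0,0,0,0],
    [0,0,0,0,0,0],
    [0,0,0,0,0,0],
    [0,0,0,0,0,0],
  ],
)

```text
clock: 33.15
position: [0.574, 0.1362, 0.1651]
tool_rot: [[0.29, 0.957, 0.006], [0.957, -0.29, -0.001], [0.001, 0.006, -1.0]]
wrist_force: [-6.5, -4.1, 25.5]
width: 0.0006
finger_force: 13.2
```

Jammed at about 26 N with the wedge not moving, and its tip about 29 mm above the plate, so I'm handing in.

```bash
python3 -c "
from bench import ctrl
print(ctrl.close_job())"
```

```text
the job is handed in; nothing more can be done
None
```

I stood two packers in the gap (about 16.7 mm at the base) and jammed the wedge with its tip about 29 mm above the base plate, pressing it down at about 26 N as I handed in at 33 s. The third packer stayed in the caddy, and the hand-in returned no verdict.

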